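# Lever a chased copper plaque off its block

### The job

Take the red-handled pry bar by its blade, draw it out of its wooden holder and lay it flat on the bench; then take it again by the handle, put the blade over the steel fulcrum rod and under the overhanging end of the copper plaque, and lever that end up past the two spring catches. Lay the bar flat on the open bench and set the freed plaque gently and flat on the blue felt pad, right way up, wholly on it and lengthwise. Keep your fingers off the plaque until its end has sprung free, and do not disturb the other things.

Things in the scene. Friction and masses are not known exactly. Their poses are not given: they have to be found in the camera images.
- block: Fixed wooden chasing block. Origin: centre of the nest, at bench level; x runs along the plaque (-x: pry end), z up. Flat nest at z 100 mm, x -45 to +95, 110 wide. End stop 8 mm high at x 82 to 90; two side lugs 9 mm high at x 51 to 73, |y| 26 to 38. In front of the nest (x -130 to -45) are only a 20 mm high foot and the fulcrum.
- fulcrum (a point): Middle of the top of the fixed horizontal steel fulcrum rod (12 mm round, along block y, 84 mm free between its two posts, whose tops are at z 94 mm), at block (-95, 0, 90) mm. Axes as the block's.
- catch (a point): Midway between the two spring catches, at block (-55,0,100) mm. Each is a steel housing at block x -67 to -43, |y| 31 to 53, top at z 120 mm, with a sprung brass ball (12 mm) reaching 3 mm over an ear of the plaque; they hold its pry end down, about 20 N in all to lift it out.
- plaque: Copper plaque 160 x 48 x 14 mm, 0.35 kg, raised star and border on top. Origin: centre of its underside; x along its length, z up out of the decorated face. Starts in the block at block (0,0,100) mm, same axes; its -x end overhangs the nest by 35 mm and ends 15 mm behind the fulcrum. Two ears 34 x 4 x 4 mm at x -55 on the long sides, flush with the underside. Grip across the 48 mm at mid-length.
- plaque_lip (a point): Middle of the lower edge of the plaque's -x (pry) end, at plaque (-80,0,0) mm. Starts at z 100 mm, 10 mm above the fulcrum top. When levered the plaque pivots about its +x end; once this edge has risen about 12 mm the catches snap under the ears and hold it about 17 mm up (z 117 mm) by themselves.
- bar: Pry bar 200 mm long, 0.22 kg. Origin: mid-length, level with the handle's underside; x from handle to blade tip, z up. Red flat-sided handle x -100 to 0, 24 wide, 22 high; steel blade x 0 to 100, 24 wide (y), 5 mm thick, mid-plane at z 11. Lying on the bench it rests on its handle, origin z 0. Starts with the handle in the holder, the blade sticking out level.
- bar_tip (a point): Middle of the blade's tip, at bar (100,0,11) mm.
- bar_blade (a point): Point on the blade, at bar (55,0,11) mm: good to grip across the 24 mm width when drawing the bar out.
- bar_handle (a point): Point in the handle at bar (-45,0,11) mm: the place to hold the bar when levering, 145 mm from the tip; hold it within about 40 mm of this point.
- holder: Fixed wooden holder 100 x 56 x 54 mm high with a tunnel open at its +x end (34 wide, 32 high, floor 12 mm over the bench). Origin: centre of its underside; x points out of the mouth.
- holder_mouth (a point): Middle of the tunnel floor's edge at the mouth, at holder (50,0,12) mm.
- pad: Fixed blue felt pad 230 x 130 x 8 mm on the bench. Origin: centre of its underside; x along its length; its top is at z 8 mm.
- hammer: Hammer 240 mm long with wooden handle; a bystander, leave it alone. Origin under its centre.
- punch_pot: Dark steel cup, 76 mm across, 90 high; a bystander, leave it alone. Origin under its centre.
- polish: Amber glass jar, 64 mm across, 85 high; a bystander, leave it alone. Origin under its centre.
- dish: Shallow copper dish, 130 mm across; a bystander, leave it alone. Origin under its centre.
- brush: Brush, 170 mm long; a bystander, leave it alone. Origin under its centre.
- stake: Dark steel bar stake 160 x 30 x 30 mm; a bystander, leave it alone. Origin under its centre.
- tin: Green tin, 72 mm across, 100 high; a bystander, leave it alone. Origin under its centre.
Things that resemble listed ones, but are neither listed nor needed, are in the scene too. Leave any green or purple look-alike of the plaque alone.

How it is judged:
By the outcome, as a careful person would: the job done as asked, in the order asked, and still so for the second after the job is handed in, with the robot touching nothing.
It also fails if it takes over 64 s, if anything falls off the work surface, if the arm or the gripper's body presses on something with over 40 N, if the wrist force passes 120 N, or if a joint passes its speed limit or range.

### The arm

A 6-joint arm with a two-finger parallel gripper is mounted at the origin on the work surface. World frame = base frame: x ahead of the robot, y to its left, z up, the work surface at z = 0. Lengths are in mm, angles in degrees, forces in N, time in s.
With the tool pointing down it reaches from about 350 to 850 mm from the base axis. Payload 8.1 kg.
Tool frame: the origin (TCP) lies between the finger pads; the fingertips stand 22 mm ahead of it and the grasp point (between the pads) lies 3 mm ahead of it; z points along the fingers, y is the line along which they close (so a half turn about z gives the same grasp; the last joint's range is limited). The gripper opens to 85 mm and grips with 20 to 120 N. Pads are 22 mm wide; open, the fingers measure 114 mm over their backs; the gripper's body (76 mm by 85 mm) begins 54 mm behind the grasp point. The pads swing forward as they close: fully open they stand 13 mm farther back than shut.
Start: joints at [-68.377, 7.471, 85.268, -0, 87.261, -4.893], TCP at [267.893, -536.879, 253.292] pointing down, gripper open.
Joint ranges: [-169.43, 169.43], [-51.17, 129.36], [1.28, 143.12], [-76.62, 256.62], [0, 156.53], [-152.29, 152.29]. Speed limits (degrees/s): [136.94, 136.94, 159.86, 180, 180, 180].

### API

Orientations are given as [roll, pitch, yaw] about the fixed x, y, z axes, in that order (R = Rz(yaw) Ry(pitch) Rx(roll)).
In Python, from bench import r, vision gives the robot as it stands.
- The arm moves only by the tool step_arm, never from a script. Its argument "targets" is a list that holds one entry, the list of rows, each a list of 6 numbers: the shift along the world's x, y, z in mm, then the turn, a rotation vector about the world's x, y, z in rad. In form: [[[x, y, z, rx, ry, rz], ...]]. A call has 1 to 12 rows; each row is the pose to reach, as a shift and turn from the pose commanded when the call began; what a row does not reach only later rows make up. A row lasts 1/12 s, in which the tool goes at most 41.7 mm and 7.16 degrees, less where a joint would pass 70% of its speed; a pose out of reach is approached as far as the arm can. A call with a gripper value outside its range is refused whole. "fingers" is the gripper's target within -1 to 1 (shut at 1, half-way at 0, fully open at -1), set as the call begins (left out, the last holds). The fingers move at their own pace and stop on an object; "newtons" is the grip in N (left out, the last holds). Time passes only in rows, so rows that repeat a pose let the fingers close. It gives the time, the measured TCP pose, the force, the opening and the grip force at its end, in the units of the state.
- r.sense(): the state, without advancing time (a new reading comes with each control period).
- vision.snapshot(name): name is "side" or "top" or "wrist"; returns a dict with "img" (384x512x3 uint8, blue, green, red), "mtx" (3x3 intrinsics, pixels), "eye" and "attitude" of the camera in the world. Camera axes: x right, y up, looking along -z (the intrinsics and any distortion apply to the point x, -y, -z); pixel columns grow to the right and rows downward; lengths in mm; the calibration is good to about 2 mm. A picture is of the moment at which its call begins. There is no depth.
- r.hand_in(): hands the job in; it is judged then, once.
The state is a dict: "time": time; "joint_pos": joint angles; "qd": joint speeds; "joint_efforts": joint torques, N m; "tool_pos": TCP position; "tcp_rot": TCP orientation; "ft_force": force on the tool from outside, world axes, zero at the start; "wrist_torque": the same for the moment, N m; "finger_gap": finger opening in mm; "grip_force": force on a finger pad.
Only numpy, scipy, OpenCV 4.12 (cv2) and the standard library are available. Lean on these libraries where they do the work, as an engineer would, in place of code of your own. Each camera call takes 0.05 s, during which the arm holds its last target. There are 200 camera calls.

## Working session

There is one attempt and no reset: what is moved stays moved. The work goes in short steps, Python scripts to look and compute and a tool call to move; the robot and the scene stay as the last step left them, time stands still between calls to the robot, and variables do not carry over. Pictures are saved under pics/ and viewed, at most 10 in all, crops included, and the job is handed in when it is done.

Besides the shell and the picture viewer there is one more tool, called as a command line: name --argument value ..., lists and objects as JSON in quotes. step_arm: Moves the arm, as the interface text tells. Its arguments: {"type":"object","properties":{"targets":{"type":"array"},"fingers":{"type":"number"},"newtons":{"type":"number"}},"required":["targets"]}

```bash
ls; mkdir -p pics; python3 - <<'E'
from bench import r, vision
import cv2,pickle
S={}
for n in ("side","top","wrist"):
    s=vision.snapshot(n);S[n]=s
    cv2.imwrite(f"pics/{n}0.png",s["img"])
    print(n,s["mtx"],s["eye"],s["attitude"],[k for k in s])
pickle.dump(S,open("s0.pkl","wb"))
print(r.sense())
a=cv2.resize(S["top"]["img"],(800,600),interpolation=cv2.INTER_CUBIC);cv2.imwrite("pics/top0b.png",a)
a=cv2.resize(S["side"]["img"],(800,600),interpolation=cv2.INTER_CUBIC);cv2.imwrite("pics/side0b.png",a)
E
```

```text
pics
side [[360.27476912   0.         255.98522886]
 [  0.         360.27476912 192.95212518]
 [  0.           0.           1.        ]] [368.49476471 657.81266712 841.14144204] [ 4.37224267e+01 -1.24405080e-01 -1.71527960e+02] ['img', 'mtx', 'eye', 'attitude']
top [[494.93303958   0.         257.30194202]
 [  0.         494.93303958 195.00371669]
 [  0.           0.           1.        ]] [ 155.61395478  -68.80207961 1756.71438451] [ 11.50358856  -0.16073289 -85.33906778] ['img', 'mtx', 'eye', 'attitude']
wrist [[311.16960496   0.         252.66194533]
 [  0.         311.16960496 192.06168935]
 [  0.           0.           1.        ]] [ 339.42918971 -499.94548136  373.76047267] [-18.41267198   0.13604351 -63.49423619] ['img', 'mtx', 'eye', 'attitude']
{'time': 0.15, 'joint_pos': array([-6.83767410e+01,  7.50975650e+00,  8.53162796e+01,  5.00482188e-04,
        8.72619659e+01, -4.89495067e+00]), 'qd': array([ 0.00501437, -0.13948286, -0.15701685, -0.02772709, -0.01759274,
       -0.15026171]), 'joint_efforts': array([-2.00538302e-04, -5.70062828e+01, -5.01160455e+01, -3.39393873e-04,
        9.68490494e-03,  2.92360551e-05]), 'tool_pos': array([ 267.74381705, -536.49343293,  252.42477623]), 'tcp_rot': array([-1.79912362e+02, -8.00718287e-03,  2.65181793e+01]), 'ft_force': array([-0.05287313, -0.36561743,  0.40562983]), 'wrist_torque': array([ 0.01233467, -0.01960595, -0.00228507]), 'grip_force': 0.0, 'finger_gap': 85.66210861193352}
```

View pics/top0b.png

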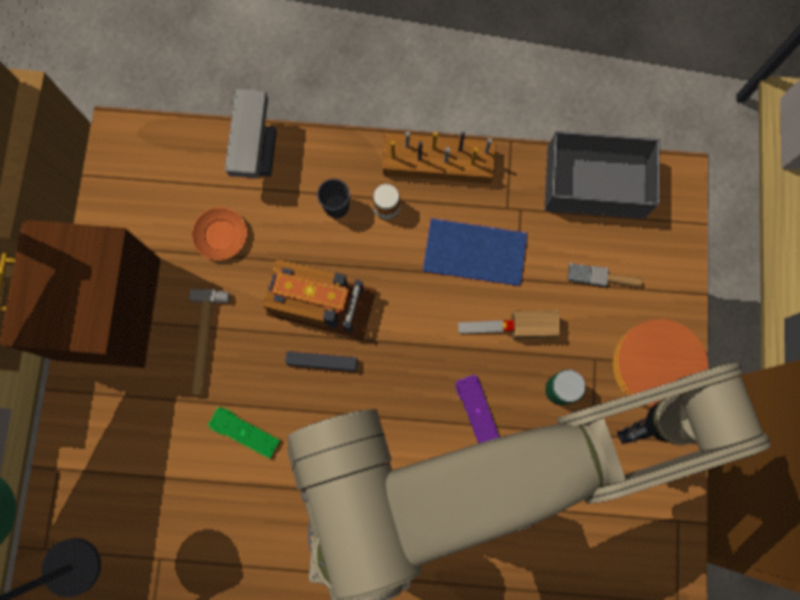

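View pics/side0b.png

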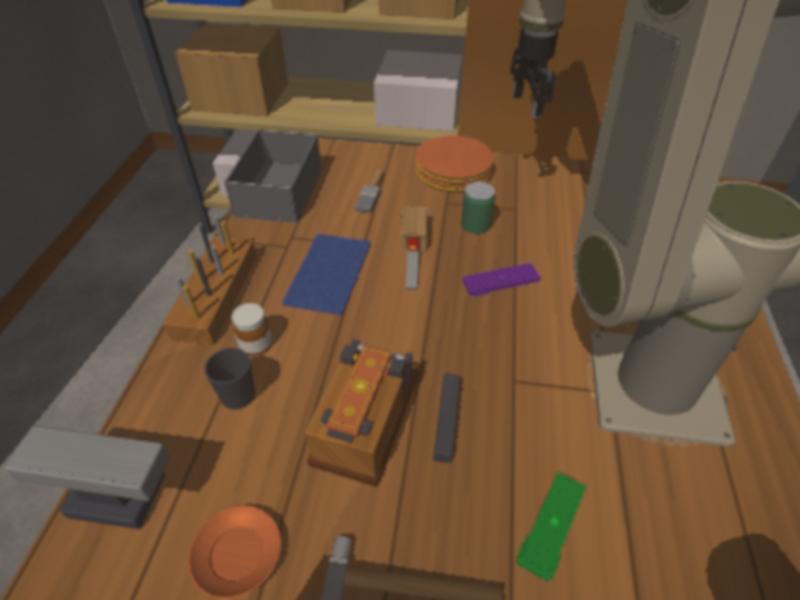

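The first view shows the pry bar at top-view (485,327) in the holder at (537,324). The only thing like it is the brush at (605,275). The copper plaque is at (310,290) on the block. Its look-alikes are green at (245,432) and purple at (478,410). The pad is at (476,252). I'll take enlarged crops of both views next.

```bash
cat > h.py <<'E'
import numpy as np, cv2
from scipy.spatial.transform import Rotation as R
from scipy.optimize import least_squares
def cam(s):
    Rw=R.from_euler('xyz',s['attitude'],degrees=True).as_matrix(); return s['mtx'],Rw,np.array(s['eye'])
def proj(s,P):
    K,Rw,e=cam(s); c=(np.atleast_2d(P)-e)@Rw; c=c*[1,-1,-1]; q=c@K.T; return q[:,:2]/q[:,2:]
def ray(s,uv):
    K,Rw,e=cam(s); d=np.linalg.inv(K)@[uv[0],uv[1],1]; return Rw@(d*[1,-1,-1]),e
def onz(s,uv,z):
    d,e=ray(s,uv); return e+d*(z-e[2])/d[2]
def tri(obs):
    A=0;b=0
    for s,uv in obs:
        d,e=ray(s,uv); d=d/np.linalg.norm(d); M=np.eye(3)-np.outer(d,d); A=A+M; b=b+M@e
    return np.linalg.solve(A,b)
def pose(yaw,p): return R.from_euler('z',yaw,degrees=True).as_matrix(),np.array(p)
def fit(obs,x0):
    "obs: (snapshot, uv, local xyz); x0=[x,y,z,yaw] -> fitted, rms px"
    def f(x): 
        Rm,_=pose(x[3],0); return np.concatenate([proj(s,Rm@np.array(l)+x[:3])[0]-uv for s,uv,l in obs])
    o=least_squares(f,x0,x_scale=[1,1,1,.5]); return o.x, o.fun.reshape(-1,2).round(1)
def crop(s,x,y,w,h,k): 
    return cv2.resize(s['img'][y:y+h,x:x+w],None,fx=k,fy=k,interpolation=cv2.INTER_CUBIC)
E
python3 - <<'E'
from h import *; import pickle
S=pickle.load(open('s0.pkl','rb')); t,s=S['top'],S['side']
a=crop(t,290,185,80,50,5);b=crop(s,225,120,80,70,5)[:350]
c=crop(t,165,160,80,60,5);d=crop(s,190,215,80,60,5)
img=np.zeros((600,800,3),np.uint8); img[0:250,:400]=a; img[0:300,400:]=b[:300]; img[300:,:400]=c; img[300:,400:]=d
cv2.imwrite('pics/crops1.png',img)
E
```

```text
(no output)
```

View pics/crops1.png

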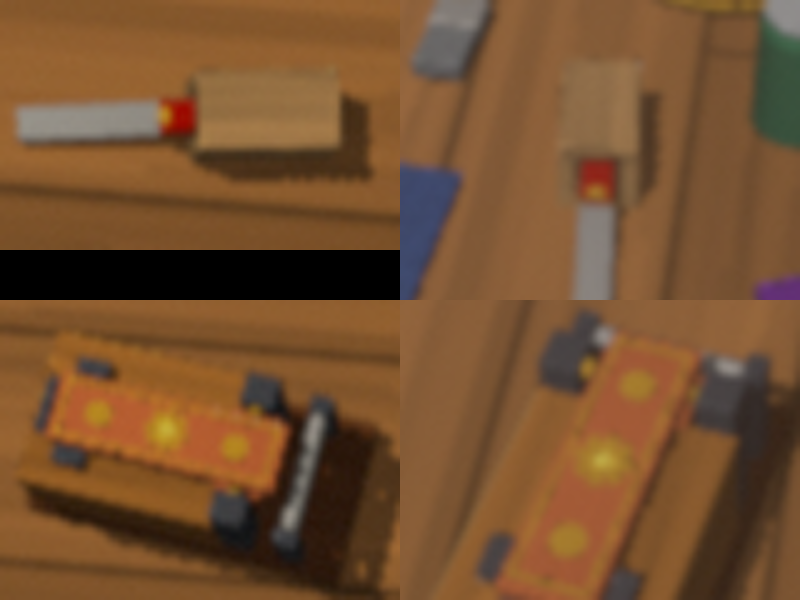

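```bash
cat > m1.py <<'E'
from h import *; import pickle
S=pickle.load(open('s0.pkl','rb')); t,s=S['top'],S['side']
n=lambda x0,y0,ox,oy,k:(lambda x,y:np.array([x0+(x-ox+.5)/k-.5,y0+(y-oy+.5)/k-.5]))
A,B,C,D=n(290,185,0,0,5),n(225,120,400,0,5),n(165,160,0,300,5),n(190,215,400,300,5)
F=n(0,0,0,0,1.5625)
pl=[(t,C(288,422),(-80,-24,14)),(t,C(268,492),(-80,24,14)),(t,C(62,372),(80,-24,14)),(t,C(48,437),(80,24,14)),(t,C(166,430),(0,0,16)),
(s,D(620,335),(-80,-24,14)),(s,D(697,347),(-80,24,14)),(s,D(603,460),(0,0,16)),(t,C(305,472),(-95,0,-10))]
print('plaque',*fit(pl,[600,100,100,90]))
ba=[(t,A(17,107),(100,-12,13.5)),(t,A(20,142),(100,12,13.5)),(t,A(160,100),(0,-12,13.5)),(t,A(163,138),(0,12,13.5)),
(s,B(578,205),(0,-12,13.5)),(s,B(613,205),(0,12,13.5)),(s,F(405,287),(100,-12,13.5)),(s,F(418,287),(100,12,13.5))]
print('bar',*fit(ba,[500,-200,12,90]))
pd=[(t,F(432,220),(115,-65,8)),(t,F(527,232),(-115,-65,8)),(t,F(522,284),(-115,65,8)),(t,F(424,271),(115,65,8)),
(s,F(320,236),(-115,-65,8)),(s,F(370,239),(-115,65,8)),(s,F(338,312),(115,65,8)),(s,F(285,303),(115,-65,8))]
print('pad',*fit(pd,[600,-200,8,90]))
ho=[(t,A(193,70),(50,-28,54)),(t,A(339,67),(-50,-28,54)),(t,A(341,148),(-50,28,54)),(t,A(195,150),(50,28,54))]
print('holder',*fit(ho,[500,-200,0,90]))
for m,uv in dict(tin=(568,387),brush=(605,277),cake=(660,360),purple=(478,410),stake=(320,360),pot=(335,198),polish=(386,200),dish=(220,235),hammer=(205,340)).items(): print(m,onz(t,F(*uv),0).round())
E
python3 m1.py
```

```text
plaque [504.93558962 157.88595443  97.02227277  80.99804963] [[ 0.2  0.6]
 [ 0.7  0. ]
 [ 0.2 -0.2]
 [-0.8  0.1]
 [ 0.1  0.1]
 [-1.3 -1. ]
 [ 0.8  1. ]
 [ 0.1 -0. ]
 [-0.2 -0.2]]
bar [ 479.44375785 -277.62597528   -0.92653852   96.89214723] [[ 0.4  0.3]
 [ 0.1 -0.1]
 [-0.4  0.6]
 [-0.5 -0.4]
 [-0.1  1.2]
 [-0.2  1.4]
 [ 0.5 -1.5]
 [-0.5 -1.3]]
pad [ 653.62074963 -208.16962574   -7.6576876    86.05563189] [[ 0.  -0.9]
 [ 0.9  0.4]
 [-0.1  1.1]
 [ 0.1  0.2]
 [-2.  -1.7]
 [ 0.5  1.4]
 [ 2.7  0.7]
 [-2.1 -0. ]]
holder [ 478.71604668 -341.45507171   35.78777468   95.2927928 ] [[-0.1 -0.2]
 [-0.2  0.1]
 [ 0.2  0.1]
 [ 0.1 -0. ]]
tin [ 354. -435.    0.]
brush [ 618. -511.    0.]
cake [ 433. -643.    0.]
purple [ 285. -235.    0.]
stake [369. 132.   0.]
pot [759. 136.   0.]
polish [764.  15.   0.]
dish [645. 398.   0.]
hammer [394. 400.   0.]
```

step_arm --targets '[[[20,30,0,0,0,0.12],[45,70,0,0,0,0.24],[70,105,-10,0,0,0.36],[90,140,-20,0,0,0.48],[115,175,-30,0,0,0.6],[140,210,-40,0,0,0.72],[160,240,-50,0,0,0.84],[180,270,-60,0,0,0.96],[195,295,-68,0,0,1.08],[205,308,-72,0,0,1.18],[207,312,-73,0,0,1.23],[207,312,-73,0,0,1.23]]]' --fingers -0.2 --newtons 90

```text
time: 1.15
tool_pos: [475.1, -223.0, 179.3]
tcp_rot: [-179.9, -0.1, 97.3]
ft_force: [1.1, -0.4, -0.1]
finger_gap: 51.3
grip_force: 0.0
```

```bash
python3 - <<'E'
from bench import r, vision
import cv2,pickle
s=vision.snapshot('wrist');pickle.dump(s,open('w1.pkl','wb'))
q=r.sense();print(q['tool_pos'],q['tcp_rot'],q['finger_gap'],s['eye'],s['attitude'])
cv2.imwrite('pics/w1.png',cv2.resize(s['img'],(800,600),interpolation=cv2.INTER_CUBIC))
E
```

```text
[ 474.87687405 -224.07244109  179.77021525] [-1.79947426e+02 -3.05907303e-02  9.70230401e+01] 51.33843122360581 [ 463.94802796 -142.09864296  300.82289003] [-18.31023698   0.08091795   7.27439487]
```

View pics/w1.png

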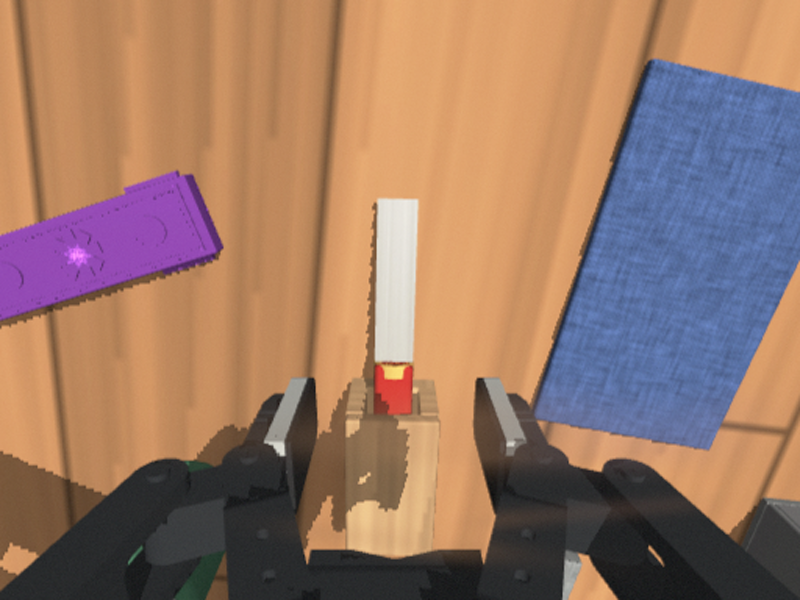

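The wrist view shows the blade tip corners at (376,199) and (418,199), and its root at (375..412,362). The holder mouth's top edge is at (346..439,415), and pad corners are at (655,60), (540,418) and (712,449). The choice of bar is confirmed.

```bash
cat > m2.py <<'E'
from m1 import *
w=pickle.load(open('w1.pkl','rb'))
wb=[(w,F(376,199),(100,12,13.5)),(w,F(418,199),(100,-12,13.5)),(w,F(375,362),(0,12,13.5)),(w,F(412,362),(0,-12,13.5))]
print('--bar w',*fit(wb,[479,-277,12,96]))
print('bar all',*fit(wb+ba[:4],[479,-277,12,96]))
wp=[(w,F(655,60),(115,65,8)),(w,F(540,418),(-115,65,8)),(w,F(712,449),(-115,-65,8))]
print('pad',*fit(wp+pd[:4],[650,-208,0,86]))
print('holder',*fit(ho+[(w,F(346,415),(50,28,54)),(w,F(439,415),(50,-28,54))],[478,-341,0,95]))
E
python3 m2.py | sed -n '/--bar/,$p'
```

```text
--bar w [ 479.32364559 -272.84196164   11.53143446   96.15766352] [[-0.4 -0.2]
 [ 0.2  0.4]
 [-0.4 -0.3]
 [ 0.5  0.1]]
bar all [ 479.27983545 -273.56469752    9.66823471   96.19125364] [[-0.5  0.4]
 [-0.1  0.9]
 [-0.5 -0.5]
 [ 0.3 -0. ]
 [-0.5 -0.6]
 [-0.8 -1. ]
 [-1.1  0. ]
 [-1.3 -0.9]]
pad [ 657.64314681 -202.32184059   -3.43652482   86.2855719 ] [[-0.4  0.7]
 [-1.7  0.3]
 [ 0.7 -0. ]
 [-1.5 -2.3]
 [-0.5 -1.2]
 [-1.4 -0.5]
 [-1.3 -1.2]]
holder [ 487.62372186 -348.73425869  -10.14077672   96.39433845] [[ 0.1  0.3]
 [-0.8  0.1]
 [-0.1 -0.4]
 [ 0.6 -0. ]
 [ 0.1 -0.4]
 [-0.1  0.5]]
```

step_arm --targets '[[[-1.5,6.5,-30,0,0,-0.014],[-1.5,6.5,-65,0,0,-0.014],[-1.5,6.5,-100,0,0,-0.014],[-1.5,6.5,-125,0,0,-0.014],[-1.5,6.5,-140,0,0,-0.014],[-1.5,6.5,-144,0,0,-0.014],[-1.5,6.5,-144,0,0,-0.014]]]'

```text
time: 1.78
tool_pos: [472.1, -218.6, 35.2]
tcp_rot: [-179.9, -0.1, 96.0]
ft_force: [0.3, 0.6, 0.5]
finger_gap: 50.9
grip_force: 0.0
```

step_arm --targets '[[[0,0,0,0,0,0],[0,0,0,0,0,0],[0,0,0,0,0,0],[0,0,0,0,0,0],[0,0,0,0,0,0],[0,0,0,0,0,0]]]' --fingers 1

```text
time: 2.28
tool_pos: [474.2, -218.9, 37.4]
tcp_rot: [179.9, 0.1, 96.2]
ft_force: [-0.3, -1.0, 4.9]
finger_gap: 0.1
grip_force: 2.4
```

The gripper closed on nothing, so I'll look.

```bash
python3 - <<'E'
from bench import r, vision
import cv2,pickle
s=vision.snapshot('wrist');pickle.dump(s,open('w2.pkl','wb'))
q=r.sense();print(q['tool_pos'],q['tcp_rot'],q['finger_gap'],q['ft_force'])
cv2.imwrite('pics/w2.png',cv2.resize(s['img'],(800,600),interpolation=cv2.INTER_CUBIC))
E
```

```text
[ 474.23702811 -218.93914471   37.36416141] [1.79906047e+02 8.32322240e-02 9.61927568e+01] -0.291182383990391 [-0.38025937 -0.36788919  5.24549714]
```

View pics/w2.png

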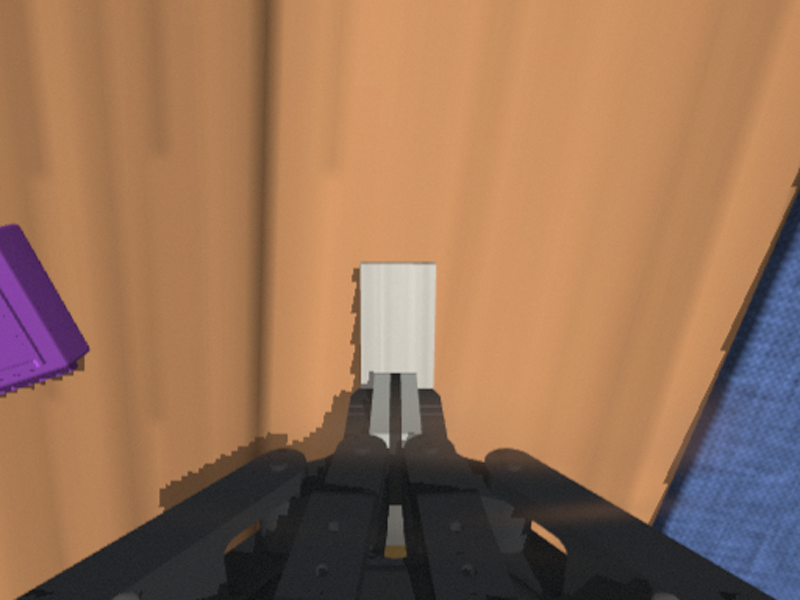

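The fingers closed over the blade, lightly pressing its tip down. I'll go up, reopen and grip deeper.

step_arm --targets '[[[0,0,10,0,0,0],[0,0,20,0,0,0],[0,0,20,0,0,0],[0,0,20,0,0,0],[0,0,20,0,0,0],[0,0,20,0,0,0]]]' --fingers -0.2

```text
time: 2.83
tool_pos: [473.1, -218.2, 55.9]
tcp_rot: [-180.0, -0.0, 96.2]
ft_force: [-0.5, -0.3, 0.1]
finger_gap: 50.7
grip_force: 0.0
```

```bash
python3 - <<'E'
from bench import r, vision
import cv2,pickle
s=vision.snapshot('wrist');pickle.dump(s,open('w3.pkl','wb'))
q=r.sense();print(q['tool_pos'],q['tcp_rot'],q['finger_gap'],q['ft_force'],s['eye'],s['attitude'])
cv2.imwrite('pics/w3.png',cv2.resize(s['img'],(800,600),interpolation=cv2.INTER_CUBIC))
E
```

```text
[ 473.04333554 -218.14403442   55.82795386] [-1.79961612e+02 -2.96079338e-02  9.61866066e+01] 51.39419237542999 [-0.08964573  0.13989519 -0.66185542] [ 463.33022535 -137.02343643  177.37072673] [-18.36204548   0.04088126   6.17880805]
```

View pics/w3.png

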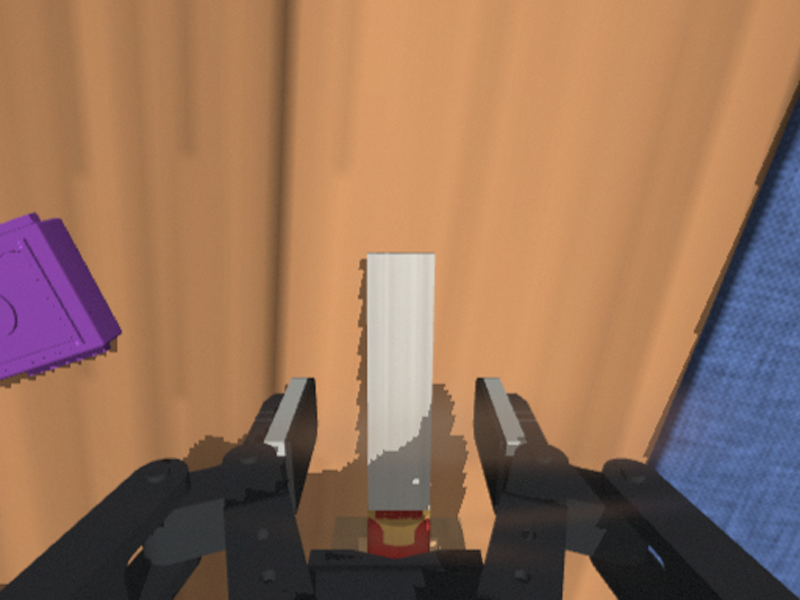

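```bash
python3 - <<'E' | sed -n '/--X/,$p'
from m2 import *
w3=pickle.load(open('w3.pkl','rb'))
print('--X')
for a,b in [((376,199),(367,254)),((418,199),(435,254)),((375,362),(368,510)),((412,362),(430,510))]:
    print(tri([(w,F(*a)),(w3,F(*b))]).round(1))
wc=[(w3,F(367,254),(100,12,13.5)),(w3,F(435,254),(100,-12,13.5)),(w3,F(368,510),(0,12,13.5)),(w3,F(430,510),(0,-12,13.5))]
print(*fit(wc,[479,-273,12,96])); print(*fit(wb+wc,[479,-273,12,96]))
E
```

```text
--X
[ 457.  -177.1    6.3]
[ 481.1 -173.2   12. ]
[ 467.7 -276.1   21.6]
[ 491.3 -272.4   22.8]
[ 479.26927503 -271.11077362   11.89024285   95.96954688] [[-2.3  0.3]
 [ 2.3  0.4]
 [-0.1 -0.5]
 [ 0.2 -0.4]]
[ 479.32033273 -271.86307287   11.14507424   96.01352293] [[ 0.1 -1.4]
 [ 0.7 -0.8]
 [-0.3 -1.4]
 [ 0.7 -0.9]
 [-2.4  1.4]
 [ 1.9  1.6]
 [-0.1 -0.4]
 [ 0.  -0.2]]
```

The blade now droops about 7°, with its root top at z 22 and its tip at about z 9. I'll match that tilt and grip deeper.

step_arm --targets '[[[1.5,-9.5,-5,-0.129,-0.014,0],[1.5,-9.5,-15,-0.129,-0.014,0],[1.5,-9.5,-25,-0.129,-0.014,0],[1.5,-9.5,-31,-0.129,-0.014,0],[1.5,-9.5,-31,-0.129,-0.014,0]]]'

```text
time: 3.3
tool_pos: [473.2, -226.8, 22.7]
tcp_rot: [-179.8, 7.2, 96.2]
ft_force: [-0.1, 0.3, -0.3]
finger_gap: 51.1
grip_force: 0.0
```

step_arm --targets '[[[0,0,0,0,0,0],[0,0,0,0,0,0],[0,0,0,0,0,0],[0,0,0,0,0,0],[0,0,0,0,0,0],[0,0,0,0,0,0]]]' --fingers 1

```text
time: 3.8
tool_pos: [475.1, -228.2, 25.7]
tcp_rot: [180.0, 7.5, 96.2]
ft_force: [-0.3, -0.7, 2.6]
finger_gap: 21.1
grip_force: 88.1
```

step_arm --targets '[[[0,0,4,0.06,0.007,0],[0,0,9,0.129,0.014,0],[-1,6,10,0.129,0.014,0],[-2,18,10,0.129,0.014,0],[-3,32,10,0.129,0.014,0],[-5,48,10,0.129,0.014,0],[-7,66,10,0.129,0.014,0],[-9,85,10,0.129,0.014,0],[-11,104,10,0.129,0.014,0],[-13,122,10,0.129,0.014,0],[-15,136,10,0.129,0.014,0],[-15,142,10,0.129,0.014,0]]]'

```text
time: 4.8
tool_pos: [457.7, -82.2, 33.9]
tcp_rot: [-179.9, -0.0, 96.3]
ft_force: [-0.1, -0.9, -2.8]
finger_gap: 21.1
grip_force: 88.3
```

```bash
python3 - <<'E'
from bench import r, vision
import cv2,pickle
from h import *
s=vision.snapshot('wrist');t=vision.snapshot('side');pickle.dump((s,t),open('w4.pkl','wb'))
q=r.sense();print(q['tool_pos'],q['tcp_rot'],q['finger_gap'],q['ft_force'],s['eye'],s['attitude'])
uv=proj(t,q['tool_pos'])[0].astype(int);print(uv)
img=np.zeros((400,800,3),np.uint8); img[:300,:400]=cv2.resize(s['img'],(400,300)); 
x,y=max(uv[0]-50,0),max(uv[1]-40,0); print(x,y); img[:320,400:]=crop(t,x,y,100,80,4)
cv2.imwrite('pics/w4.png',img)
E
```

```text
[458.81797155 -83.6562853   34.49344928] [-1.79927013e+02 -7.36040029e-03  9.63594079e+01] 20.90983177886778 [-0.34405061 -0.95743501 -2.75632379] [448.01009068  -1.08423515 155.37749275] [-18.33781044   0.15521191   6.33126177]
[261 198]
211 158
```

View pics/w4.png

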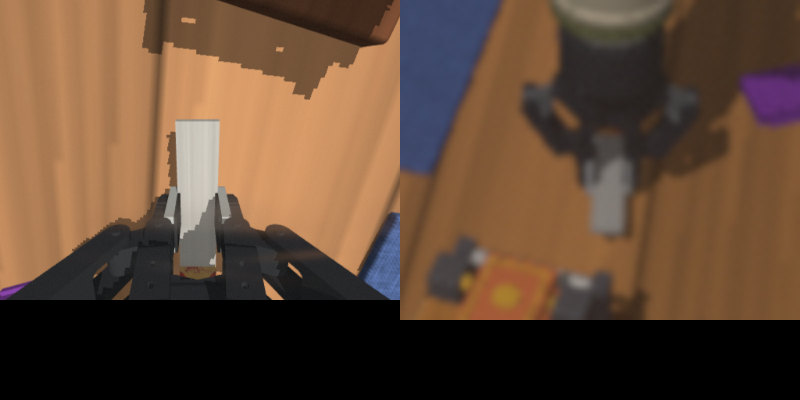

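Bar is drawn out clear and level (blade in the wrist crop at (198,120..265)). Now I lay it down.

step_arm --targets '[[[0,0,-3,0,0,0],[0,0,-6,0,0,0],[0,0,-8,0,0,0],[0,0,-10,0,0,0],[0,0,-11,0,0,0],[0,0,-11,0,0,0]]]'

```text
time: 5.4
tool_pos: [459.7, -86.3, 23.9]
tcp_rot: [-180.0, -0.0, 96.1]
ft_force: [0.5, -0.5, -1.8]
finger_gap: 21.3
grip_force: 88.3
```

step_arm --targets '[[[0,0,-1,0,0,0],[0,0,-1,0,0,0],[0,0,-1,0,0,0],[0,0,-1,0,0,0]]]' --fingers -0.2

```text
time: 5.73
tool_pos: [460.2, -86.0, 23.6]
tcp_rot: [180.0, 0.0, 96.2]
ft_force: [-0.1, -0.1, -0.6]
finger_gap: 51.1
grip_force: 0.0
```

step_arm --targets '[[[0,0,15,0,0,0],[0,-10,45,0,0,0],[1,-30,75,0,0,0],[4,-55,100,0,0,0],[7,-80,115,0,0,0],[9,-95,120,0,0,0],[10,-100,120,0,0,0],[10,-100,120,0,0,0]]]'

```text
time: 6.4
tool_pos: [470.1, -186.9, 143.5]
tcp_rot: [180.0, 0.0, 96.1]
ft_force: [-0.8, 0.1, -0.6]
finger_gap: 51.3
grip_force: 0.0
```

```bash
python3 - <<'E'
from bench import r, vision
import cv2,pickle
s=vision.snapshot('wrist');pickle.dump(s,open('w5.pkl','wb'))
q=r.sense();print(q['tool_pos'],q['tcp_rot'],q['finger_gap'],s['eye'],s['attitude'])
cv2.imwrite('pics/w5.png',cv2.resize(s['img'],(800,600),interpolation=cv2.INTER_CUBIC))
E
```

```text
[ 469.48489976 -185.64603824  142.58365448] [-1.79955306e+02 -5.18123608e-02  9.61275452e+01] 51.413442127363005 [ 460.35035685 -105.60464338  264.92918595] [-18.41650183  -0.03335884   6.08013071]
```

View pics/w5.png

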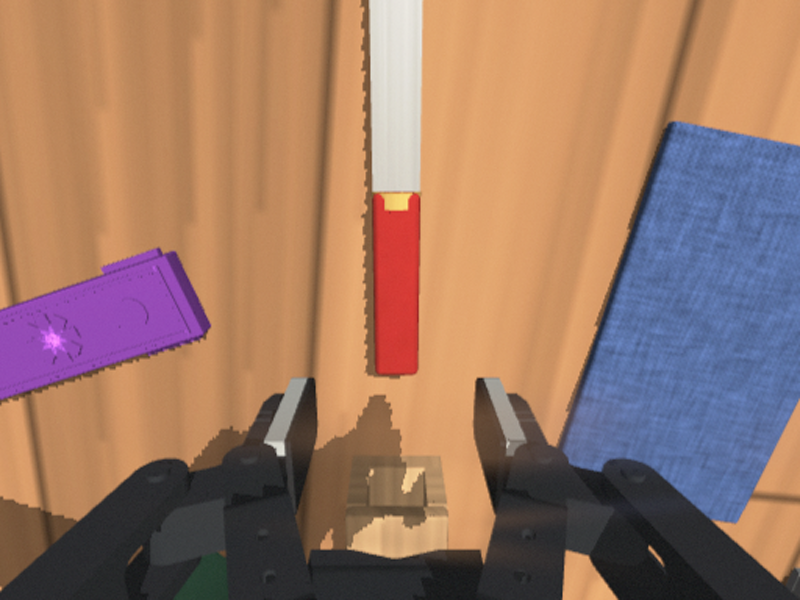

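The bar lies flat: its handle runs from (397,195) to (397,374), clear of the holder, which is now empty. That was picture 7.

```bash
python3 - <<'E' | sed -n '/--X/,$p'
from m2 import *
w5=pickle.load(open('w5.pkl','rb'))
print('--X')
o=[(w5,F(376,373),(-100,12,22)),(w5,F(418,373),(-100,-12,22)),(w5,F(373,196),(0,12,22)),(w5,F(421,196),(0,-12,22))]
print(*fit(o,[465,-130,0,96]))
for uv in [(376,373),(418,373),(373,196),(421,196)]: print(onz(w5,F(*uv),22).round(1))
print('pad',*fit([(w5,F(673,122),(115,65,8)),(w5,F(560,450),(-115,65,8)),(w5,F(737,522),(-115,-65,8))]+wp+pd[:4],[650,-208,0,86]))
E
```

```text
--X
[ 464.41663506 -133.07008934   -8.641494     96.14801071] [[ 0.1  0.1]
 [-0.1  0. ]
 [ 0.3 -0. ]
 [-0.3 -0.1]]
[ 463.  -229.3   22. ]
[ 486.2 -226.9   22. ]
[ 452.5 -133.4   22. ]
[ 476.  -130.9   22. ]
pad [ 663.3976666  -201.40370142  -15.35368297   85.6329172 ] [[ 2.8  0.1]
 [-4.  19.2]
 [-0.7 -8.7]
 [ 1.1  2. ]
 [-0.4 -6.4]
 [-2.  -6.1]
 [-1.5 -3.1]
 [-1.1 -1.4]
 [-2.3 -1. ]
 [-1.7 -2.3]]
```

step_arm --targets '[[[0.5,0,-30,0,0,0],[0.5,0,-65,0,0,0],[0.5,0,-95,0,0,0],[0.5,0,-110,0,0,0],[0.5,0,-116,0,0,0],[0.5,0,-116,0,0,0]]]'

```text
time: 6.95
tool_pos: [468.2, -183.7, 24.6]
tcp_rot: [-179.7, -0.2, 96.2]
ft_force: [0.6, 0.1, -1.1]
finger_gap: 51.2
grip_force: 0.0
```

step_arm --targets '[[[0,0,0,0,0,0],[0,0,0,0,0,0],[0,0,0,0,0,0],[0,0,0,0,0,0],[0,0,0,0,0,0],[0,0,0,0,0,0]]]' --fingers 1 --newtons 110

```text
time: 7.45
tool_pos: [471.8, -186.3, 29.3]
tcp_rot: [179.8, 0.1, 96.2]
ft_force: [-2.4, 2.2, 7.3]
finger_gap: 21.3
grip_force: 109.0
```

step_arm --targets '[[[0,0,10,0,0,0],[0,0,30,0,0,0],[0,10,55,0,0,-0.06],[-3,25,80,0,0,-0.13],[-6,45,100,0,0,-0.2],[-9,60,110,0,0,-0.265],[-9,66,111,0,0,-0.265],[-9,67,111,0,0,-0.265]]]'

```text
time: 8.12
tool_pos: [462.0, -118.2, 139.6]
tcp_rot: [179.8, 0.0, 81.2]
ft_force: [-0.4, 0.5, -4.0]
finger_gap: 21.3
grip_force: 108.3
```

```bash
python3 - <<'E'
from bench import r, vision
import cv2,pickle
s=vision.snapshot('wrist');t=vision.snapshot('top');d=vision.snapshot('side');pickle.dump((s,t,d),open('w6.pkl','wb'))
q=r.sense();print(q['tool_pos'],q['tcp_rot'],q['finger_gap'],q['ft_force'],s['eye'],s['attitude'])
cv2.imwrite('pics/w6.png',cv2.resize(s['img'],(800,600),interpolation=cv2.INTER_CUBIC))
E
```

```text
[ 460.84201323 -119.17432255  137.37861258] [-1.79919743e+02  9.28423446e-03  8.10999246e+01] 21.109432263957814 [-0.91911305  0.59116081 -2.90722347] [473.11192005 -37.44466669 261.03916475] [-18.4188151   -0.12990651  -8.82723241]
```

View pics/w6.png

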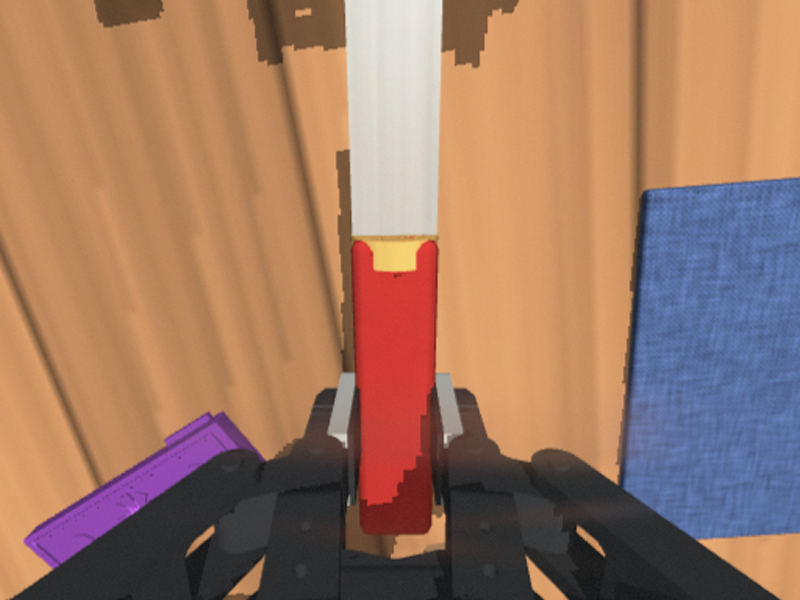

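```bash
python3 - <<'E'
from h import *; import pickle
s,t,d=pickle.load(open('w6.pkl','rb'))
tip=np.array([460.8,-119.2,125])+155*np.array([.156,.988,0])
print(proj(t,tip),proj(d,tip))
img=np.zeros((600,800,3),np.uint8); img[:,:400]=crop(t,183,168,50,75,8); img[:,400:]=crop(d,215,195,50,75,8)
cv2.imwrite('pics/c6.png',img)
E
```

```text
[[233.46954655 193.6681092 ]] [[246.61686183 206.7404538 ]]
```

View pics/c6.png

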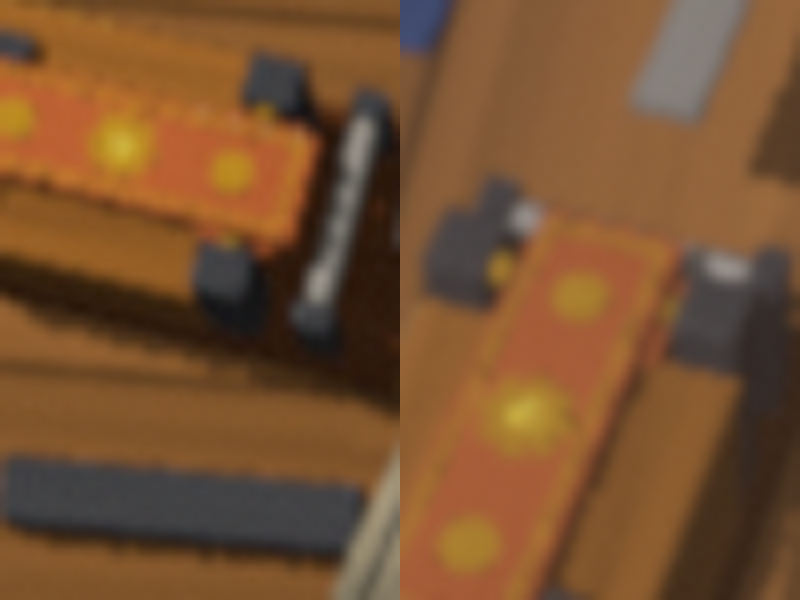

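```bash
cat > m6.py <<'E'
from h import *; import pickle
s,t,d=pickle.load(open('w6.pkl','rb'))
n=lambda x0,y0,ox,oy,k:(lambda x,y:np.array([x0+(x-ox+.5)/k-.5,y0+(y-oy+.5)/k-.5]))
T,D,F=n(183,168,0,0,8),n(215,195,400,0,8),n(0,0,0,0,1.5625)
base=[(t,T(318,133),(-80,-24,14)),(t,T(122,146),(0,0,15.5)),(t,T(342,206),(-95,0,-10)),(t,T(365,100),(-95,-42,-6)),(t,T(317,310),(-95,42,-6)),
 (d,D(549,213),(-80,-24,14)),(d,D(682,247),(-80,24,14)),(d,D(527,412),(0,0,15.5))]
def go(b,lab):
    for L in (50,45,55):
        o=[(t,T(12,117),(L,0,15)),(t,T(231,172),(-L,0,15)),(d,D(579,295),(-L,0,15)),(d,D(469,545),(L,0,15))]
        o=[(c,u,l) for c,u,l in b+o if lab=='both' or (c is t)==(lab=='t')]
        x,e=fit(o,[505,158,100,81]); print(lab,L,x.round(1),np.sqrt((e**2).mean()).round(2))
    print(e.tolist())
for l in ('both','t','d'): go(base,l)
# bar in hand from wrist
o=[(s,F(354,236),(0,12,13.5)),(s,F(438,236),(0,-12,13.5)),(s,F(360,531),(-100,12,22)),(s,F(431,531),(-100,-12,22))]
x,e=fit(o,[470,-65,110,81]);print('bar',x,e.tolist())
tp=onz(d,(D(633,102)+D(698,120))/2,x[2]+8.5); print('tip side @z',tp, 'by wrist',x[:3]+100*np.array([np.cos(np.radians(x[3])),np.sin(np.radians(x[3])),0]))
E
python3 m6.py
```

```text
both 50 [504.8 158.2  98.   81.1] 0.58
both 45 [504.9 158.4  98.2  81. ] 0.71
both 55 [504.8 157.9  97.7  81.2] 1.04
[[0.1, 0.3], [0.0, -0.0], [0.1, 0.3], [0.1, 1.8], [0.1, -1.2], [-0.9, -0.7], [-0.1, -0.7], [-0.1, 0.5], [-1.8, -0.1], [2.1, 0.4], [0.8, -1.8], [-0.9, 2.5]]
t 50 [502.3 156.8 111.8  81.5] 0.59
t 45 [495.4 153.4 144.5  81.6] 0.59
t 55 [510.3 160.9  73.8  81.4] 0.92
[[-0.1, 0.1], [0.1, -0.2], [-0.2, 0.0], [-0.2, 1.6], [-0.1, -1.7], [-1.5, -0.1], [2.0, 0.2]]
d 50 [509.1 140.7  73.8  80.2] 0.2
d 45 [504.1 161.3 102.   80.1] 0.66
d 55 [514.7 117.9  42.5  80.2] 0.59
[[-0.2, 0.5], [-0.7, 0.5], [0.2, -0.1], [1.0, -1.1], [-0.3, 0.3]]
bar [469.55255154 -64.23784522 106.64730752  81.09113007] [[0.6, -0.1], [-0.6, -0.1], [0.2, 0.1], [-0.2, 0.1]]
tip side @z [482.5806096   30.88806361 115.14730752] by wrist [485.03888454  34.55574511 106.64730752]
```

step_arm --targets '[[[1,6,0,0,0,0],[2.5,16,0,0,0,0],[4,27,0,0,0,0],[5.5,35,0,0,0,0],[5.9,37.5,-5,0,0,0],[5.9,37.5,-12,0,0,0],[5.9,37.5,-18,0,0,0],[5.9,37.5,-22,0,0,0],[5.9,37.5,-22,0,0,0]]]'

```text
time: 9.02
tool_pos: [466.2, -81.3, 114.6]
tcp_rot: [-179.8, -0.0, 81.0]
ft_force: [-1.1, 0.8, -2.9]
finger_gap: 21.5
grip_force: 108.4
```

step_arm --targets '[[[0,0,-1,0,0,0],[0,0,-2,0,0,0],[0,0,-3,0,0,0],[0,0,-4,0,0,0],[0,0,-4,0,0,0]]]'

```text
time: 9.43
tool_pos: [467.3, -81.5, 112.2]
tcp_rot: [180.0, 0.0, 81.0]
ft_force: [-0.1, 0.1, -2.6]
finger_gap: 21.3
grip_force: 108.4
```

step_arm --targets '[[[0,0,-1,0,0,0],[0,0,-2,0,0,0],[0,0,-2,0,0,0],[0,0,-2,0,0,0]]]'

```text
time: 9.77
tool_pos: [467.5, -81.5, 110.5]
tcp_rot: [180.0, 0.0, 81.0]
ft_force: [-0.7, -0.2, -1.6]
finger_gap: 21.3
grip_force: 108.4
```

step_arm --targets '[[[0,0,-1,0,0,0],[0,0,-2,0,0,0],[0,0,-2,0,0,0],[0,0,-2,0,0,0]]]'

```text
time: 10.1
tool_pos: [467.5, -81.5, 108.5]
tcp_rot: [180.0, 0.0, 81.0]
ft_force: [-0.5, -1.1, 0.4]
finger_gap: 21.5
grip_force: 108.7
```

step_arm --targets '[[[0,0,2.5,0,0,0],[0.5,3,2.5,0,0,0],[1.1,7,2.5,0,0,0],[1.7,11,2.5,0,0,0],[2.4,15,2.5,0,0,0],[2.4,15,2.5,0,0,0]]]'

```text
time: 10.6
tool_pos: [469.7, -65.4, 110.6]
tcp_rot: [-180.0, -0.0, 81.0]
ft_force: [0.9, 0.7, -1.2]
finger_gap: 21.2
grip_force: 108.4
```

step_arm --targets '[[[0.6,4,0,0,0,0],[1.2,8,0,0,0,0],[1.9,12,0,0,0,0],[2.5,16,0,0,0,0],[2.8,18,0,0,0,0],[2.8,18,0,0,0,0]]]'

```text
time: 11.1
tool_pos: [472.5, -47.8, 110.8]
tcp_rot: [-180.0, -0.0, 81.0]
ft_force: [0.2, 0.4, -2.3]
finger_gap: 21.3
grip_force: 108.4
```

```bash
python3 - <<'E'
from bench import r, vision
import cv2,pickle
from h import *
t=vision.snapshot('top');d=vision.snapshot('side');s=vision.snapshot('wrist');pickle.dump((s,t,d),open('w7.pkl','wb'))
q=r.sense();print(q['tool_pos'],q['tcp_rot'],q['finger_gap'],q['ft_force'],q['wrist_torque'])
img=np.zeros((600,800,3),np.uint8); img[:300,:400]=crop(t,195,165,50,38,8)[:300]; img[:,400:]=crop(d,215,170,80,120,5);img[300:,:400]=cv2.resize(s['img'],(400,300))
cv2.imwrite('pics/c7.png',img)
E
```

```text
[472.49741176 -48.31911908 110.77290118] [-1.79997218e+02 -2.71058556e-03  8.10152688e+01] 21.413415491938505 [ 0.53722395 -0.07296547 -2.58758253] [ 0.05664049 -0.01456545 -0.01198748]
```

step_arm --targets '[[[-0.1,-0.5,-3.5,0.0215,-0.0034,0],[-0.2,-1,-6,0.0431,-0.0068,0],[-0.2,-1.5,-8.5,0.0646,-0.0102,0],[-0.3,-1.8,-11,0.0862,-0.0136,0],[-0.3,-2,-13.5,0.1077,-0.017,0],[-0.4,-2.3,-16,0.1293,-0.0204,0],[-0.4,-2.5,-18.6,0.1508,-0.0238,0],[-0.4,-2.7,-21.2,0.1724,-0.0272,0],[-0.4,-2.7,-21.2,0.1724,-0.0272,0]]]'

```text
time: 12.0
tool_pos: [472.0, -51.2, 89.2]
tcp_rot: [-180.0, -10.2, 80.9]
ft_force: [1.1, 5.1, 2.3]
finger_gap: 21.2
grip_force: 108.9
```

step_arm --targets '[[[0,0,-2.6,0.0215,-0.0034,0],[0,0,-5.1,0.0431,-0.0068,0],[0,0,-7.6,0.0646,-0.0102,0],[0,0,-10.2,0.0862,-0.0136,0],[0,0.1,-12.7,0.1077,-0.017,0],[0,0.3,-15.3,0.1293,-0.0204,0],[0,0.3,-15.3,0.1293,-0.0204,0]]]'

```text
time: 12.58
tool_pos: [471.5, -51.0, 73.2]
tcp_rot: [-179.9, -17.6, 80.9]
ft_force: [0.3, 0.6, 1.3]
finger_gap: 21.3
grip_force: 108.8
```

step_arm --targets '[[[0,0.3,-2.5,0.0215,-0.0034,0],[0.1,0.6,-5,0.0431,-0.0068,0],[0.1,0.9,-7.6,0.0646,-0.0102,0],[0.2,1.3,-10.1,0.0862,-0.0136,0],[0.2,1.3,-10.1,0.0862,-0.0136,0]]]'

```text
time: 13.0
tool_pos: [471.7, -49.6, 63.2]
tcp_rot: [-179.9, -22.6, 80.9]
ft_force: [-0.1, 0.9, 1.1]
finger_gap: 21.0
grip_force: 108.7
```

```bash
python3 - <<'E'
from bench import r, vision
import cv2,pickle
from h import *
t=vision.snapshot('top');d=vision.snapshot('side');s=vision.snapshot('wrist');pickle.dump((s,t,d),open('w8.pkl','wb'))
q=r.sense();print(q['tool_pos'],q['tcp_rot'],q['finger_gap'],q['ft_force'],q['wrist_torque'])
t6,d6=pickle.load(open('w6.pkl','rb'))[1:]
# shift of pry-end spot & star vs before (template match)
for nm,a,b,c in (('top spot',t6,t,proj(t6,[497.0,109,115])[0]),('top star',t6,t,proj(t6,[504.8,158,115])[0]),('side spot',d6,d,proj(d6,[497,109,115])[0]),('side star',d6,d,proj(d6,[504.8,158,115])[0]),('side far',d6,d,proj(d6,[512.6,207.6,115])[0])):
    u,v=c.round().astype(int); T=crop(a,u-6,v-6,13,13,4); W=crop(b,u-14,v-14,29,29,4)
    m=cv2.matchTemplate(W,T,cv2.TM_CCOEFF_NORMED);_,mx,_,p=cv2.minMaxLoc(m); print(nm,(p[0]-32)/4,(p[1]-32)/4,round(mx,2))
for z in (100,108,117): print(z,proj(d,[497,109,z+15]),proj(t,[497,109,z+15]))
E
```

```text
[471.97330331 -49.74657571  63.84688848] [-179.9386873   -22.47326417   80.96876249] 21.2947439829663 [-0.37433934 -3.10217811 -0.72945492] [-0.44918228  0.14121746  0.13450578]
top spot 0.5 -0.5 0.93
top star 0.75 -0.25 0.94
side spot 0.5 -3.25 0.95
side star 0.75 -2.25 0.95
side far 0.5 -1.75 0.95
100 [[237.1127683  230.76982478]] [[211.88450875 189.03206149]]
108 [[236.99939174 228.81497142]] [[211.67811328 188.53156216]]
117 [[236.87010327 226.58576307]] [[211.44359162 187.96285814]]
```

step_arm --targets '[[[0.1,0.5,-2.5,0.0215,-0.0034,0],[0.2,1,-5,0.0431,-0.0068,0],[0.2,1,-5,0.0431,-0.0068,0],[0.2,1,-5,0.0431,-0.0068,0]]]'

```text
time: 13.48
tool_pos: [472.2, -48.4, 58.9]
tcp_rot: [-179.9, -25.1, 80.9]
ft_force: [0.2, -0.3, 0.5]
finger_gap: 21.2
grip_force: 108.7
```

```bash
cat > chk.py <<'E'
from bench import r, vision
import pickle,sys
from h import *
def shift(nm):
    t=vision.snapshot('top');d=vision.snapshot('side');pickle.dump((None,t,d),open(nm,'wb'))
    q=r.sense();print(q['time'],q['tool_pos'].round(1),q['tcp_rot'].round(1),q['ft_force'].round(1))
    t6,d6=pickle.load(open('w6.pkl','rb'))[1:]
    for nm,a,b,c in (('top star',t6,t,proj(t6,[504.8,158,115])[0]),('side spot',d6,d,proj(d6,[497,109,115])[0]),('side star',d6,d,proj(d6,[504.8,158,115])[0]),('side far',d6,d,proj(d6,[512.6,207.6,115])[0])):
        u,v=c.round().astype(int); T=crop(a,u-6,v-6,13,13,4); W=crop(b,u-14,v-14,29,29,4)
        m=cv2.matchTemplate(W,T,cv2.TM_CCOEFF_NORMED);_,mx,_,p=cv2.minMaxLoc(m); print(nm,(p[0]-32)/4,(p[1]-32)/4,round(mx,2))
shift(sys.argv[1])
E
python3 chk.py w9.pkl
```

```text
13.5833 [472.4 -48.5  59.1] [-180.  -25.   81.] [-0.5 -1.2 -1.2]
top star 0.5 -0.5 0.94
side spot 0.25 -4.0 0.95
side star 0.5 -2.5 0.94
side far 0.25 -1.75 0.93
```

step_arm --targets '[[[-0.3,-1.7,10.1,-0.0862,0.0136,0],[-0.4,-2.6,20.2,-0.1724,0.0272,0],[-0.4,-2.6,30.4,-0.2586,0.0408,0],[-0.3,-1.7,41,-0.3448,0.0544,0],[0,0,52,-0.431,0.068,0],[-0.6,-4,53,-0.431,0.068,0],[-0.6,-4,53,-0.431,0.068,0],[-0.6,-4,53,-0.431,0.068,0]]]'

```text
time: 14.25
tool_pos: [471.4, -52.2, 111.5]
tcp_rot: [-179.9, -0.1, 81.0]
ft_force: [-0.6, 0.6, -3.1]
finger_gap: 20.9
grip_force: 108.3
```

```bash
python3 chk.py w10.pkl
```

```text
14.35 [471.  -52.9 111. ] [-1.799e+02 -1.000e-01  8.090e+01] [ 0.9  0.2 -4.5]
top star 0.25 -0.25 0.93
side spot 0.25 -4.0 0.95
side star 0.5 -2.5 0.94
side far 0.25 -1.75 0.93
```

Plaque stays up by itself (side spot −4 px ≈ 16 mm): it's free. I'll retract and lay the bar down.

step_arm --targets '[[[-1.5,-8,0,0,0,0],[-3.5,-22,0,0,0,0],[-6,-38,0,0,0,0],[-9,-58,0,0,0,0],[-12,-80,0,0,0,0],[-13,-100,-10,0,0,0],[-13,-118,-30,0,0,0],[-13,-128,-52,0,0,0],[-13,-128,-68,0,0,0],[-13,-128,-76,0,0,0],[-13,-128,-79,0,0,0],[-13,-128,-80,0,0,0]]]'

```text
time: 15.35
tool_pos: [458.1, -180.6, 31.5]
tcp_rot: [-179.9, -0.0, 81.0]
ft_force: [0.5, -0.0, -1.9]
finger_gap: 21.3
grip_force: 108.3
```

step_arm --targets '[[[0,0,-1,0,0,0],[0,0,-2,0,0,0],[0,0,-3,0,0,0],[0,0,-3,0,0,0]]]'

```text
time: 15.68
tool_pos: [459.5, -180.5, 29.8]
tcp_rot: [179.9, 0.0, 81.0]
ft_force: [-0.0, 0.3, -2.5]
finger_gap: 21.4
grip_force: 108.3
```

step_arm --targets '[[[0,0,-1,0,0,0],[0,0,-2,0,0,0],[0,0,-2,0,0,0],[0,0,-2,0,0,0]]]'

```text
time: 16.02
tool_pos: [459.5, -180.6, 29.3]
tcp_rot: [180.0, 0.0, 81.0]
ft_force: [-9.2, 5.2, 17.8]
finger_gap: 21.3
grip_force: 111.2
```

step_arm --targets '[[[0,0,1.5,0,0,0],[0,0,1.5,0,0,0],[0,0,1.5,0,0,0],[0,0,1.5,0,0,0],[0,0,1.5,0,0,0]]]' --fingers -0.2

```text
time: 16.43
tool_pos: [458.9, -180.5, 28.6]
tcp_rot: [180.0, 0.0, 81.0]
ft_force: [0.1, -0.8, 0.2]
finger_gap: 51.2
grip_force: 0.0
```

step_arm --targets '[[[0,0,15,0,0,0],[0,0,45,0,0,0],[0,0,85,0,0,0],[0,10,125,0,0,0],[5,40,165,0,0,0],[12,80,190,0,0,0],[20,120,190,0,0,0],[28,160,190,0,0,0],[32,200,190,0,0,0],[36,235,190,0,0,0],[38,260,190,0,0,0],[39,270,190,0,0,0]]]' --fingers -0.7

```text
time: 17.43
tool_pos: [497.7, 93.3, 218.6]
tcp_rot: [-180.0, -0.1, 81.2]
ft_force: [0.2, 0.3, -0.0]
finger_gap: 72.6
grip_force: 0.0
```

step_arm --targets '[[[3,30,0,0,0,0],[5,60,0,0,0,0],[7,70,0,0,0,0],[7,70,0,0,0,0],[7,70,0,0,0,0]]]'

```text
time: 17.85
tool_pos: [504.9, 159.0, 218.4]
tcp_rot: [-180.0, 0.1, 81.1]
ft_force: [1.6, -0.5, 0.5]
finger_gap: 72.3
grip_force: 0.0
```

```bash
python3 - <<'E'
from bench import r, vision
import cv2,pickle
s=vision.snapshot('wrist');t=vision.snapshot('top');d=vision.snapshot('side');pickle.dump((s,t,d),open('w11.pkl','wb'))
q=r.sense();print(q['time'],q['tool_pos'],q['tcp_rot'],q['finger_gap'],s['eye'],s['attitude'])
cv2.imwrite('pics/w11.png',cv2.resize(s['img'],(800,600),interpolation=cv2.INTER_CUBIC))
E
```

```text
18.0 [504.94190598 158.12562834 218.55974472] [-1.79990101e+02  3.42548116e-02  8.09278404e+01] 72.43330532537895 [516.46363785 239.80835903 339.67894017] [-18.44448454   0.04989807  -8.94418705]
```

View pics/w11.png

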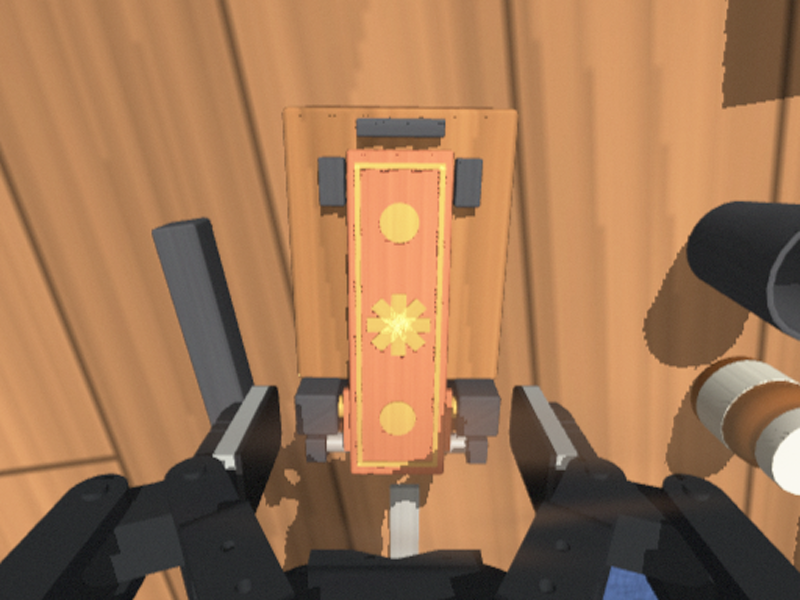

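The plaque stands raised between its catches: star at (398,325), far corners (347..452,150), near corners (350..441,472). It's centred between the fingers, and the bar lies flat behind. This was my last picture.

```bash
python3 - <<'E'
from h import *; import pickle
s,t,d=pickle.load(open('w11.pkl','rb'))
n=lambda x,y:np.array([(x+.5)/1.5625-.5,(y+.5)/1.5625-.5])
obs=[((347,150),(80,24,14)),((452,150),(80,-24,14)),((350,472),(-80,24,14)),((441,472),(-80,-24,14)),((398,325),(0,0,15)),((399,222),(50,0,15)),((397,419),(-50,0,15))]
def f(x,tilt,z):
    Rm=R.from_euler('xyz',[0,tilt,x[2]],degrees=True).as_matrix()
    return np.concatenate([proj(s,Rm@np.array(l)+[x[0],x[1],z])[0]-n(*u) for u,l in obs])
for tilt in (3,6.1,9):
  for z in (106,108.5,111):
    o=least_squares(f,[505,158,81],args=(tilt,z)); print(tilt,z,o.x.round(1),np.sqrt((o.fun**2).mean()).round(2))
# block fit in wrist: nest corners & housings
b=[(s,n(284,108),(95,55,100)),(s,n(517,110),(95,-55,100)),(s,n(358,120),(90,19,108)),(s,n(445,120),(90,-19,108)),(s,n(319,158),(73,38,109)),(s,n(482,160),(73,-38,109))]
print('block',*fit(b,[505,158,0,81]))
# bar blade tip as lying
print('bar tip',onz(s,n(404,487),13.5))
E
```

```text
3 106 [504.  154.2  80.5] 1.11
3 108.5 [504.1 154.9  80.5] 0.86
3 111 [504.2 155.6  80.5] 1.11
6.1 106 [504.  154.1  80.5] 0.74
6.1 108.5 [504.1 154.9  80.5] 1.09
6.1 111 [504.2 155.6  80.5] 1.7
9 106 [504.  154.2  80.5] 1.34
9 108.5 [504.1 154.9  80.5] 1.84
9 111 [504.3 155.7  80.5] 2.46
block [505.42889213 158.44187929  -5.0597605   80.56773517] [[-0.2  0.1]
 [ 0.7  0.2]
 [ 0.9 -0.3]
 [-1.5  0.2]
 [ 0.   0. ]
 [ 0.1 -0.3]]
bar tip [481.62255327 -26.34382157  13.5       ]
```

step_arm --targets '[[[-0.4,-0.8,-25,-0.052,0.008,-0.006],[-0.4,-0.8,-50,-0.104,0.0165,-0.006],[-0.4,-0.8,-70,-0.104,0.0165,-0.006],[-0.4,-0.8,-82,-0.104,0.0165,-0.006],[-0.4,-0.8,-88.5,-0.104,0.0165,-0.006],[-0.4,-0.8,-88.5,-0.104,0.0165,-0.006],[-0.4,-0.8,-88.5,-0.104,0.0165,-0.006]]]'

```text
time: 18.58
tool_pos: [505.0, 158.2, 131.0]
tcp_rot: [179.9, 6.0, 80.6]
ft_force: [0.3, 0.8, 1.0]
finger_gap: 72.7
grip_force: 0.0
```

step_arm --targets '[[[0,0,0,0,0,0],[0,0,0,0,0,0],[0,0,0,0,0,0],[0,0,0,0,0,0],[0,0,0,0,0,0],[0,0,0,0,0,0]]]' --fingers 1 --newtons 80

```text
time: 19.08
tool_pos: [505.9, 158.9, 132.3]
tcp_rot: [179.8, 6.0, 80.6]
ft_force: [0.2, -0.8, 6.4]
finger_gap: 45.8
grip_force: 81.5
```

step_arm --targets '[[[0,0,2,0,0,0],[0,0,5,0,0,0],[0,0,9,0,0,0],[0,0,15,0,0,0],[0,0,22,0,0,0],[0,0,30,0,0,0],[0,0,38,0,0,0],[0,0,45,0,0,0],[0,0,45,0,0,0]]]'

```text
time: 19.83
tool_pos: [505.5, 159.1, 177.6]
tcp_rot: [179.8, 6.0, 80.6]
ft_force: [0.6, 0.4, -3.1]
finger_gap: 45.8
grip_force: 83.1
```

```bash
python3 - <<'E'
from bench import r, vision
import pickle
from h import *
s=vision.snapshot('wrist');t=vision.snapshot('top');d=vision.snapshot('side');pickle.dump((s,t,d),open('w12.pkl','wb'))
q=r.sense();print(q['time'],q['tool_pos'],q['tcp_rot'],q['finger_gap'],q['ft_force'],q['wrist_torque'])
# where is copper in wrist view
hsv=cv2.cvtColor(s['img'],cv2.COLOR_BGR2HSV); 
m=((hsv[...,0]<10)&(hsv[...,1]>120)&(hsv[...,2]>120)).astype(np.uint8)
k,l,st,c=cv2.connectedComponentsWithStats(m); print(st[np.argsort(-st[:,4])][:4])
# pad corners by colour in several images
w5=pickle.load(open('w5.pkl','rb')); t0=pickle.load(open('s0.pkl','rb'))
for nm,im in (('top',t0['top']),('side',t0['side'])):
    h=cv2.cvtColor(im['img'],cv2.COLOR_BGR2HSV); m=((abs(h[...,0].astype(int)-110)<15)&(h[...,1]>110)).astype(np.uint8)
    cs,_=cv2.findContours(m,cv2.RETR_EXTERNAL,cv2.CHAIN_APPROX_NONE); cc=[c for c in cs if cv2.pointPolygonTest(c,tuple(map(float,proj(im,[655,-205,8])[0])),False)>0]
    print(nm,[cv2.minAreaRect(c) for c in cc],[ [onz(im,p,8).round(1).tolist() for p in cv2.approxPolyDP(c,5,True)[:,0]] for c in cc])
E
```

```text
19.9833 [504.40686439 158.73460146 175.14175137] [179.98803898   6.03119837  80.66182611] 45.908880966812205 [ 0.41453135 -0.49248313 -2.90549371] [0.09590931 0.06051881 0.01516619]
[[     0      0    512    384 192554]
 [   219    300     69     46   2104]
 [   203    289     11     62    342]
 [   195     96     19    151    335]]
top [((303.89862060546875, 161.05905151367188), (61.147422790527344, 32.38725280761719), 8.426968574523926)] [[[715.1, -97.3, 8.0], [600.3, -91.2, 8.0], [588.3, -310.5, 8.0], [702.3, -315.7, 8.0]]]
side [] []
```

step_arm --targets '[[[0,0,5,0.052,-0.008,0],[5,-10,8,0.104,-0.0165,0],[15,-35,8,0.105,-0.015,0.02],[28,-68,8,0.105,-0.014,0.04],[41,-100,8,0.105,-0.013,0.06],[54,-133,8,0.105,-0.012,0.08],[67,-166,8,0.105,-0.011,0.103],[80,-198,8,0.105,-0.011,0.103],[94,-231,8,0.105,-0.011,0.103],[108,-264,8,0.105,-0.011,0.103],[121,-297,8,0.105,-0.011,0.103],[133,-325,0,0.105,-0.011,0.103]]]'

```text
time: 20.98
tool_pos: [638.4, -169.0, 176.0]
tcp_rot: [179.9, 0.0, 86.5]
ft_force: [1.1, 0.6, -2.3]
finger_gap: 45.5
grip_force: 83.2
```

step_arm --targets '[[[8,-19,-25,0,0,0],[13,-31,-55,0,0,0],[15,-36,-85,0,0,0],[15,-37,-110,0,0,0],[15,-37,-125,0,0,0],[15,-37,-132,0,0,0],[15,-37,-132,0,0,0],[15,-37,-132,0,0,0]]]'

```text
time: 21.65
tool_pos: [653.0, -203.1, 44.1]
tcp_rot: [180.0, -0.0, 86.6]
ft_force: [0.0, -0.6, -2.0]
finger_gap: 45.8
grip_force: 83.0
```

```bash
python3 - <<'E'
from bench import r, vision
import pickle
from h import *
s=vision.snapshot('wrist');t=vision.snapshot('top');d=vision.snapshot('side');pickle.dump((s,t,d),open('w13.pkl','wb'))
q=r.sense();print(q['time'],q['tool_pos'],q['tcp_rot'],q['finger_gap'],q['ft_force'],q['wrist_torque'])
h=cv2.cvtColor(s['img'],cv2.COLOR_BGR2HSV); m=((abs(h[...,0].astype(int)-110)<15)&(h[...,1]>90)).astype(np.uint8)
cs,_=cv2.findContours(m,cv2.RETR_EXTERNAL,cv2.CHAIN_APPROX_NONE)
for c in sorted(cs,key=cv2.contourArea)[-3:]: print('blue',cv2.contourArea(c),[onz(s,p,8).round(0)[:2].tolist() for p in cv2.approxPolyDP(c,5,True)[:,0]])
m=((h[...,0]<12)&(h[...,1]>110)&(h[...,2]>110)).astype(np.uint8)
cs,_=cv2.findContours(m,cv2.RETR_EXTERNAL,cv2.CHAIN_APPROX_NONE)
for c in sorted(cs,key=cv2.contourArea)[-4:]: print('cu',cv2.contourArea(c),[(p.tolist(),onz(s,p,q['tool_pos'][2]-8).round(0)[:2].tolist()) for p in cv2.approxPolyDP(c,4,True)[:,0]])
E
```

```text
21.8 [ 654.22916397 -203.62537737   45.98910742] [1.79799499e+02 6.24512773e-02 8.65938175e+01] 45.700863744112084 [-0.28111895 -0.75358519 -3.58407422] [ 0.01782916 -0.04112901 -0.0021057 ]
blue 51.5 [[679.0, -248.0], [681.0, -265.0]]
blue 88.5 [[620.0, -239.0], [612.0, -261.0], [616.0, -263.0]]
blue 45344.0 [[599.0, -83.0], [588.0, -226.0], [597.0, -226.0], [606.0, -210.0], [623.0, -200.0], [628.0, -124.0], [632.0, -123.0], [685.0, -127.0], [681.0, -203.0], [701.0, -219.0], [707.0, -216.0], [714.0, -220.0], [726.0, -93.0]]
cu 0.0 [([377, 195], [708.0, -168.0])]
cu 0.0 [([383, 155], [709.0, -151.0])]
cu 4226.5 [([308, 97], [678.0, -126.0]), ([195, 98], [634.0, -124.0]), ([206, 267], [630.0, -200.0]), ([205, 351], [624.0, -249.0]), ([214, 349], [629.0, -248.0]), ([202, 111], [636.0, -129.0]), ([304, 112], [677.0, -132.0]), ([292, 351], [669.0, -252.0]), ([297, 351], [672.0, -252.0]), ([302, 334], [675.0, -241.0]), ([298, 308], [673.0, -225.0])]
cu 16845.5 [([210, 119], [639.0, -132.0]), ([220, 351], [632.0, -250.0]), ([235, 353], [640.0, -252.0]), ([237, 341], [641.0, -244.0]), ([251, 333], [649.0, -239.0]), ([268, 340], [657.0, -244.0]), ([270, 353], [658.0, -253.0]), ([285, 351], [666.0, -252.0]), ([295, 119], [673.0, -134.0])]
```

step_arm --targets '[[[0,0,-3,0,0,-0.012],[0,0,-6,0,0,-0.012],[0,0,-9,0,0,-0.012],[0,0,-10.5,0,0,-0.012],[0,0,-11,0,0,-0.012],[0,0,-11,0,0,-0.012]]]'

```text
time: 22.3
tool_pos: [652.4, -203.2, 32.7]
tcp_rot: [-180.0, -0.0, 85.9]
ft_force: [-4.4, 1.0, 4.0]
finger_gap: 46.0
grip_force: 83.9
```

step_arm --targets '[[[0,0,-0.7,0,0,0],[0,0,-1.3,0,0,0],[0,0,-2,0,0,0],[0,0,-2,0,0,0],[0,0,-2,0,0,0]]]'

```text
time: 22.72
tool_pos: [652.5, -203.2, 32.6]
tcp_rot: [-180.0, -0.0, 85.9]
ft_force: [-12.6, 5.2, 17.4]
finger_gap: 45.5
grip_force: 85.5
```

step_arm --targets '[[[0,0,1,0,0,0],[0,0,1.5,0,0,0],[0,0,1.5,0,0,0]]]'

```text
time: 22.97
tool_pos: [652.6, -203.3, 32.6]
tcp_rot: [-180.0, -0.0, 85.9]
ft_force: [-5.1, 1.3, 8.5]
finger_gap: 45.4
grip_force: 84.5
```

step_arm --targets '[[[0,0,0,0,0,0],[0,0,0,0,0,0],[0,0,0,0,0,0],[0,0,0,0,0,0]]]' --fingers -0.7

```text
time: 23.3
tool_pos: [652.6, -203.3, 31.4]
tcp_rot: [-180.0, -0.0, 85.9]
ft_force: [-0.0, 0.1, -0.5]
finger_gap: 72.6
grip_force: 0.0
```

step_arm --targets '[[[0,0,10,0,0,0],[0,0,35,0,0,0],[0,0,70,0,0,0],[0,0,105,0,0,0],[0,0,140,0,0,0],[0,0,160,0,0,0],[0,0,160,0,0,0]]]'

```text
time: 23.88
tool_pos: [655.8, -204.6, 200.6]
tcp_rot: [179.4, 0.2, 85.9]
ft_force: [0.2, 0.7, 0.1]
finger_gap: 72.2
grip_force: 0.0
```

```bash
python3 - <<'E'
from bench import r, vision
import pickle
from h import *
s=vision.snapshot('wrist');pickle.dump(s,open('w14.pkl','wb'))
q=r.sense();print(q['time'],q['tool_pos'],q['tcp_rot'],q['ft_force'])
h=cv2.cvtColor(s['img'],cv2.COLOR_BGR2HSV); m=((abs(h[...,0].astype(int)-110)<15)&(h[...,1]>90)).astype(np.uint8)
cs,_=cv2.findContours(m,cv2.RETR_EXTERNAL,cv2.CHAIN_APPROX_NONE)
for c in sorted(cs,key=cv2.contourArea)[-1:]: print('blue',[onz(s,p,8).round(0)[:2].tolist() for p in cv2.approxPolyDP(c,5,True)[:,0]])
m=cv2.morphologyEx(((h[...,0]<24)&(h[...,1]>100)&(h[...,2]>100)).astype(np.uint8),cv2.MORPH_CLOSE,np.ones((9,9)))
cs,_=cv2.findContours(m,cv2.RETR_EXTERNAL,cv2.CHAIN_APPROX_NONE)
pc=proj(s,[653,-203,22])[0]
for c in cs:
    if cv2.pointPolygonTest(c,tuple(map(float,pc)),False)>0: print('cu',[onz(s,p,22).round(0)[:2].tolist() for p in cv2.approxPolyDP(c,4,True)[:,0]])
# star: any yellow bright?
print(h[int(pc[1]),int(pc[0])],s['img'][int(pc[1]),int(pc[0])])
# bar position check in wrist: red blob
m=(((h[...,0]<5)|(h[...,0]>176))&(h[...,1]>190)).astype(np.uint8); k,l,st,c=cv2.connectedComponentsWithStats(m); i=np.argsort(-st[1:,4])[:2]+1; print('red',st[i],[onz(s,c[j],22).round() for j in i])
E
```

```text
23.9333 [ 654.71575368 -204.13456451  197.13827625] [1.79582428e+02 1.27759450e-01 8.58836124e+01] [-0.70677003  0.07257507 -0.55088928]
blue [[598.0, -84.0], [583.0, -309.0], [708.0, -311.0], [725.0, -94.0]]
cu [[457.0, -39.0], [346.0, -369.0], [385.0, -368.0], [428.0, -341.0], [445.0, -342.0], [449.0, -353.0], [473.0, -350.0], [552.0, -277.0], [570.0, -282.0], [566.0, -327.0], [537.0, -386.0], [550.0, -442.0], [570.0, -435.0], [574.0, -423.0], [596.0, -423.0], [607.0, -403.0], [642.0, -407.0], [640.0, -438.0], [706.0, -434.0], [709.0, -449.0], [728.0, -458.0], [748.0, -407.0], [730.0, -340.0], [733.0, -291.0], [750.0, -292.0], [788.0, -342.0], [912.0, -344.0], [926.0, -357.0], [926.0, -307.0], [931.0, -306.0], [916.0, -227.0], [905.0, -223.0], [904.0, -214.0], [914.0, -214.0], [896.0, -122.0], [872.0, -121.0], [870.0, -113.0], [894.0, -109.0], [886.0, -68.0], [840.0, -65.0], [840.0, -234.0], [814.0, -222.0], [814.0, -63.0], [499.0, -42.0], [484.0, -127.0], [459.0, -124.0], [473.0, -40.0]]
[ 28 105 252] [148 244 252]
red [[  31  107   44   99 1936]
 [  65  168    2    5    6]] [array([ 464., -175.,   22.]), array([ 473., -186.,   22.])]
```

```bash
python3 - <<'E'
from bench import r, vision
import pickle
from h import *
s=vision.snapshot('wrist')
h=cv2.cvtColor(s['img'],cv2.COLOR_BGR2HSV); m=((abs(h[...,0].astype(int)-110)<15)&(h[...,1]>90)).astype(np.uint8)
cs,hi=cv2.findContours(m,cv2.RETR_CCOMP,cv2.CHAIN_APPROX_NONE)
c=max([c for c,k in zip(cs,hi[0]) if k[3]>=0],key=cv2.contourArea)
for z in (8,22): print([onz(s,p,z).round(0)[:2].tolist() for p in cv2.boxPoints(cv2.minAreaRect(c))],[onz(s,p,z).round(0)[:2].tolist() for p in cv2.approxPolyDP(c,5,True)[:,0]])
q=r.sense();print(q['time'],q['tool_pos'],q['qd'].round(1))
E
```

```text
[[614.0, -292.0], [632.0, -121.0], [684.0, -125.0], [676.0, -297.0]] [[634.0, -122.0], [683.0, -127.0], [676.0, -279.0], [669.0, -295.0], [621.0, -291.0], [617.0, -277.0]]
[[616.0, -284.0], [633.0, -121.0], [683.0, -125.0], [675.0, -289.0]] [[635.0, -122.0], [682.0, -127.0], [676.0, -272.0], [668.0, -287.0], [623.0, -284.0], [619.0, -270.0]]
23.9833 [ 653.40274181 -203.61485096  194.01833277] [ 0.1  2.3  2.8  0.  -0.4  0. ]
```

step_arm --targets '[[[0,0,0,0,0,0],[0,0,0,0,0,0],[0,0,0,0,0,0],[0,0,0,0,0,0],[0,0,0,0,0,0],[0,0,0,0,0,0]]]'

```text
time: 24.48
tool_pos: [652.3, -203.2, 191.1]
tcp_rot: [-179.9, -0.0, 85.9]
ft_force: [-0.1, 1.2, 0.3]
finger_gap: 72.7
grip_force: 0.0
```

```bash
python3 -c "
from bench import r
print(r.hand_in())"
```

```text
the job is handed in; nothing more can be done
None
```

I handed the job in at about 24.5 s: the plaque was levered free and set right way up and lengthwise on the blue pad, wholly on it by the last wrist-camera measurement, with the bar flat on the open bench; the first grasp on the blade slipped and pressed its tip down slightly, and hand-in gave no verdict.

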